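Set the vibrating plate and start it on a mould

ROBOT

A 6-joint arm with a two-finger parallel gripper is mounted at the origin on the work surface. World frame = base frame: x ahead of the robot, y to its left, z up, the work surface at z = 0. Lengths are in m, angles in rad, forces in N, time in s.
With the tool pointing down it reaches from about 0.35 to 0.875 m from the base axis. Payload 15.5 kg.
Tool frame: the origin (TCP) lies where the fingers leave the gripper's body, on its centre line; the fingertips stand bot.tip_reach ahead of it and the grasp point (between the pads) lies 54 mm ahead of it (bot.tip_reach is the distance from the TCP to the fingertips, in m); z points along the fingers, y is the line along which they close (so a half turn about z gives the same grasp; the last joint's range is limited). The gripper opens to 85 mm and grips with 20 to 120 N. Pads are 22 mm wide; open, the fingers measure 114 mm over their backs; the gripper's body (76 mm by 85 mm) begins 54 mm behind the grasp point. The pads swing forward as they close: fully open they stand 13 mm farther back than shut.
Start: joints at [-1.44, 0.494, 1.345, -0, 1.302, -0.096], TCP at [0.141, -0.609, 0.304] pointing down, gripper open.
Joint ranges: [-2.91, 2.91], [-0.82, 2.16], [0.22, 2.67], [-1.22, 4.37], [0.12, 2.79], [-3.08, 3.08]. Speed limits (rad/s): [1.89, 1.89, 2.57, 3.01, 3.01, 3.01].

INTERFACE

Orientations are given as a 3x3 rotation matrix whose columns are the frame's x, y, z axes.
In Python, from bench import bot gives the robot as it stands.
- The arm moves only by the tool shift_gripper, called after "Emit:" by a JSON object that holds its "op" and its "data", one argument or row to a line. Schema: {"type":"object","properties":{"offsets":{"type":"object","properties":{"increments":{"type":"array","items":{"type":"array","items":{"type":"number"},"minItems":7,"maxItems":7},"minItems":1,"maxItems":10}},"additionalProperties":false,"required":["increments"]},"only":{"type":"string"},"quiet":{"type":"boolean"},"lines":{"type":"string"}},"required":["offsets"],"additionalProperties":false}. offsets is an object whose key "increments" holds a list of rows, 1 to 10 of them, each of 7 numbers: dx, dy, dz in m, then a rotation vector rx, ry, rz in rad, then the finger opening in m; each row is the pose to reach, as a shift and turn from the pose commanded when the call began, along the tool's axes at that moment; what a row does not reach only later rows make up. A row lasts 1/12 s, in which the tool goes at most 0.0417 m and 0.125 rad, less where a joint would pass 70% of its speed; a pose out of reach is approached as far as the arm can. The fingers move at their own pace and stop on an object; the grip force is fixed at half the most. Time passes only in rows, so rows that do not move let the fingers close. The tool returns the time, the measured TCP pose, the force, the opening and the grip force at its end. only (a regular expression) keeps the lines of the reply that match it, lines (a string "A,B") keeps lines A to B, and quiet returns only ok. Input that does not fit is refused with a message, and nothing moves.
- bot.observe(): the state, without advancing time (a new reading comes with each control period).
- bot.snapshot(name): name is "scene" or "top" or "wrist"; returns a dict with "img" (480x640x3 uint8, red, green, blue), "mtx" (3x3 intrinsics, pixels), "k1" (the pictures are not rectified: a ray, as slopes to the right and down, at radius r is drawn at 1 + k1 r^2 times it, then the intrinsics apply), "pose" (4x4, takes a point from camera to world coordinates); the wrist camera has in their place "T_tool_cam" (4x4, takes a point from camera to tool coordinates, whose origin is the TCP and whose axes are the flange's). Camera axes: x right, y up, looking along -z (the intrinsics and any distortion apply to the point x, -y, -z); pixel columns grow to the right and rows downward; lengths in m; the calibration is good to about 2 mm. A picture is of the moment at which its call begins: read the wrist's pose just before it. There is no depth.
- bot.close_job(): hands the job in; it is judged then, once.
The state is a dict: "clock": time; "joint_pos": joint angles; "dq": joint speeds; "tau": joint torques, N m; "ee_pos": TCP position; "tool_rot": TCP orientation; "force": force on the tool from outside, world axes, zero at the start; "moment": the same for the moment, N m; "grip_width": finger opening in m; "grasp_force": force on a finger pad.
Only numpy, scipy, OpenCV 4.12 (cv2) and the standard library are available. Lean on these libraries where they do the work, as an engineer would, in place of code of your own. Each camera call takes 0.05 s, during which the arm holds its last target. There are 200 camera calls.

TASK

Get the white mould vibrated: set it down gently, flat, in the middle of the vibrating plate and let go. On the control box, turn the dial all the way back anticlockwise to its stop, then count it up exactly six clicks; only with the mould on its plate and the dial set, push the green start button right in and release it. Leave the mould there, the dial at six and everything else on the bench where it is.

Things in the scene. Friction and masses are not known exactly. Their poses are not given: they have to be found in the camera images.
- plate_mid (a point): Middle of the vibrating plate's top: a fixed blue base with a steel plate 210 x 210 mm, covered by a black rubber mat 190 x 190 mm with a yellow outline 104 x 150 mm (x by y) round the middle. The point is on the mat, 70 mm above the table; x, y along the plate's edges, z up. The plate stands left or right of the middle, the control box on the other side.
- mould: Loose white plaster mould with a dark pour hole on top and two blue bands: a block 110 (x) x 60 (y) x 50 (z) mm, 0.3 to 0.65 kg. Origin at the centre of its underside, z up. It starts flat on the table between the plate and the control box; grip it across its 60 mm width.
- console: Fixed control box. Its white face, 160 (up the slope) x 260 mm (y), is tilted 26 degrees from level, down towards the robot: outward direction (-0.438, 0, 0.899) in this frame. Origin on the table under the face's centre, which is 105 mm up; x level to the back, y left seen from the robot; yaw within 0.3. Dial 60 mm to +y of the face's centre, button 65 mm to -y.
- dial_axis (a point): Point on the dial's axis 37 mm out from the face, level with dial_grip. Does not turn: z is the dial's axis, out of the face (26 degrees from vertical), x up the slope, y to the left.
- dial_grip (a point): Point on the dial's axis at the height to grip; turns with the dial: a black disc 48 mm across with a straight grip bar across it, 46 mm long (this frame's x), 14 mm thick (y; fingers close along y), 32 mm tall (z, out of the face). The bar's top is 7 mm above this point, the disc's surface 23 mm below. A white line on the bar's top, at its -x end, is the pointer.
- dial (a joint): Dial turn, rad: 0 at the anticlockwise stop (pointer at the red mark, towards the robot), growing clockwise seen facing it (a negative turn about dial_axis z). Sprung detents every 0.4189 rad (24 degrees), at marks round it; 0 is a detent, the far stop is 8 clicks up. A click takes about 0.16 N m; let go, it settles in the nearest detent. Starts one, two or three clicks up.
- start_top (a point): Centre of the top of the round green start button, 28 mm across, on the same tilted face; z points out of the face. It is pressed straight into the face.
- start (a joint): Travel of the start button, m: 0 out, 0.006 fully in (5 N); it springs back.
- brush: Bystander, loose on the table: wooden-handled brush; leave alone. Origin at the middle of its length, on the table, x along it.
- scraper: Bystander, loose on the table: blue-handled spatula; leave alone. Origin at the middle of its length, on the table, x along it.
- driver: Bystander, loose on the table: yellow-handled screwdriver; leave alone. Origin at the middle of its length, on the table, x along it.
- jar_red: Bystander, loose on the table: red jar, 50 mm across, 60 mm tall; leave alone. Origin at the centre of its underside.
- jar_amber: Bystander, loose on the table: amber jar with black cap, 50 mm across, 65 mm tall; leave alone. Origin at the centre of its underside.
- sand_block: Bystander, loose on the table: blue and cork sanding block 90 x 50 x 32 mm; leave alone. Origin at the centre of its underside.
- bowl_red: Bystander, loose on the table: red bowl, 100 mm across, 45 mm tall; leave alone. Origin at the centre of its underside.

How it is judged:
On the way, in this order (a step that is already met when the one before it is completed fails the run):
1. the dial is turned back to its anticlockwise stop (value of joint dial below 0.1 rad), for 0.1 s.
2. the dial stands six clicks up from the stop (value of joint dial between 2.36328 and 2.66328 rad), for 0.3 s.
3. the start button is pushed in (4.5 of its 6 mm) with the dial at six and the released mould flat in the middle of the plate (all of step 2 and value of joint start above 0.0045 m and horizontal distance between mould and plate_mid below 0.025 m and z of mould in the frame of plate_mid between -0.006 and 0.006 m and angle between mould's own z axis and vertical below 0.08 rad and contact force between the fingers and mould below 0.2 N), for 0.04 s.
At the end, for the whole second after the job is handed in: The dial rests at its sixth click above the anticlockwise stop (within 0.15 rad of 2.513), the mould lies at rest and released, flat (within 0.08 rad, 6 mm in height) on the vibrating plate with its centre within 25 mm of the plate's middle, and the start button is out again (all of step 2 and horizontal distance between mould and plate_mid below 0.025 m and z of mould in the frame of plate_mid between -0.006 and 0.006 m and angle between mould's own z axis and vertical below 0.08 rad and value of joint start below 0.002 m and linear speed of mould below 0.02 m/s and contact force between the fingers and mould below 0.2 N); the robot touches nothing.
It fails at once if the start button is pushed in before the dial is at six and the mould in the middle of the plate (value of joint start above 0.003 m and not (value of joint dial between 2.36328 and 2.66328 rad and horizontal distance between mould and plate_mid below 0.025 m and z of mould in the frame of plate_mid between -0.006 and 0.006 m and angle between mould's own z axis and vertical below 0.08 rad)).
It fails at once if the mould is dropped onto the plate (let go more than 20 mm above it) (height (world z) of mould above 0.09 m and contact force between the fingers and mould below 0.1 N).
It fails at once if a bystander is moved by more than 30 mm (distance of any of brush, scraper, driver, jar_red, jar_amber, sand_block, bowl_red from where it was at the start of the episode above 0.03 m).
It also fails if it takes over 67 s, if anything falls off the work surface, if the arm or the gripper's body presses on something with over 40 N, if the wrist force passes 120 N, or if a joint passes its speed limit or range.

## Working session

There is one attempt and no reset: what is moved stays moved. The work goes in short steps, Python scripts to look and compute and a tool call to move; the robot and the scene stay as the last step left them, time stands still between calls to the robot, and variables do not carry over. Pictures are saved under pics/ and viewed, at most 13 in all, crops included, and the job is handed in when it is done.

```bash
ls; mkdir -p pics; cat > h.py <<'E'
import numpy as np,cv2
from bench import bot
def snap(n,f):
    o=bot.observe(); s=bot.snapshot(n); cv2.imwrite('pics/'+f,s['img'][:,:,::-1])
    if 'pose' in s: P=np.array(s['pose'])
    else:
        T=np.eye(4);T[:3,:3]=o['tool_rot'];T[:3,3]=o['ee_pos'];P=T@np.array(s['T_tool_cam'])
    np.savez('pics/'+f+'.npz',P=P,K=s['mtx'],k1=s['k1']); return s
def ray(f,u,v):
    d=np.load('pics/'+f+'.npz');K=d['K'];k=float(d['k1'])
    p=cv2.undistortPoints(np.array([[[u,v]]],float),K,np.array([k,0,0,0.]))[0,0]
    return d['P'][:3,3],d['P'][:3,:3]@np.array([p[0],-p[1],-1])
def px(f,u,v,z):
    c,r=ray(f,u,v); return c+r*(z-c[2])/r[2]
def proj(f,X):
    d=np.load('pics/'+f+'.npz');K=d['K'];k=float(d['k1']);q=np.linalg.inv(d['P'])@np.append(X,1)
    a=np.array([-q[0]/q[2],q[1]/q[2]]);a=a*(1+k*(a@a));return K[:2,:2]@a+K[:2,2]
E
python3 - <<'E'
from h import *
snap('top','top0.png');snap('scene','sc0.png')
o=bot.observe();print(o['tool_rot'],o['clock'],bot.tip_reach,o['grip_width'])
d=np.load('pics/top0.png.npz');print(d['P'],d['K'],d['k1'])
E
```

```text
bench.py
pics
[[ 9.74386306e-01  2.24880636e-01 -1.63735446e-04]
 [ 2.24880679e-01 -9.74385689e-01  1.10007414e-03]
 [ 8.78438971e-05 -1.10871811e-03 -9.99999382e-01]] 0.1 0.0726 0.08575880666017077
[[-2.06884488e-04  9.94050724e-01 -1.08917925e-01  4.62273874e-01]
 [-9.99979365e-01  4.93698463e-04  6.40520406e-03 -1.04695737e-02]
 [ 6.42087035e-03  1.08917002e-01  9.94030110e-01  9.71254403e-01]
 [ 0.00000000e+00  0.00000000e+00  0.00000000e+00  1.00000000e+00]] [[442.191831     0.         319.55013269]
 [  0.         442.191831   240.04113792]
 [  0.           0.           1.        ]] 0.0024215828706078114
```

View pics/top0.png

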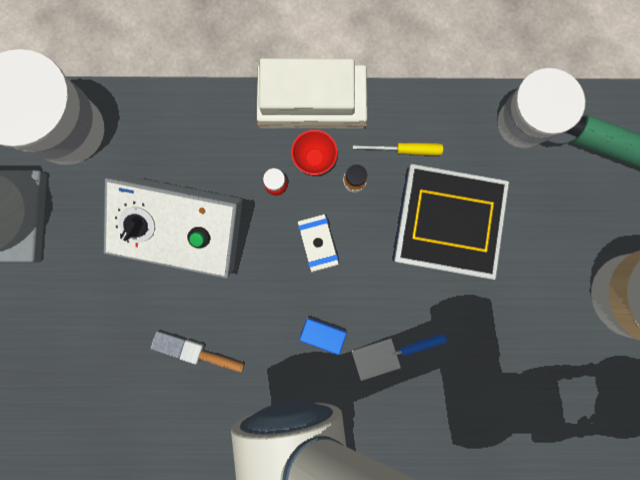

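View pics/sc0.png

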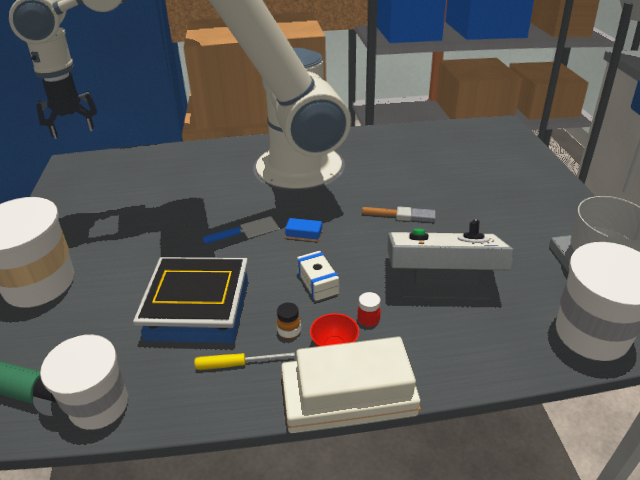

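The top view shows the mould at (318,243), the plate centre near (453,221), the dial near (133,227) with its pointer to the lower left, and the button at (198,238). In the scene view the control box is on the robot's left. Next I'll enlarge crops.

```bash
python3 - <<'E'
import cv2,numpy as np
i=cv2.imread('pics/top0.png')
a=cv2.resize(i[165:285,95:255],(800,600),interpolation=cv2.INTER_CUBIC);cv2.imwrite('pics/c1.png',a)
b=cv2.resize(i[140:290,290:520],(800,522),interpolation=cv2.INTER_CUBIC);cv2.imwrite('pics/c2.png',b)
E
```

```text
(no output)
```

View pics/c1.png

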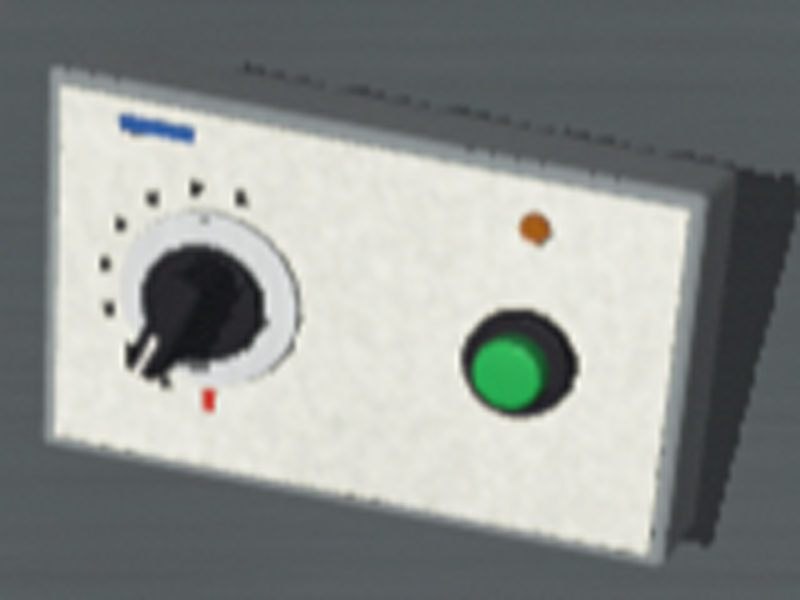

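View pics/c2.png

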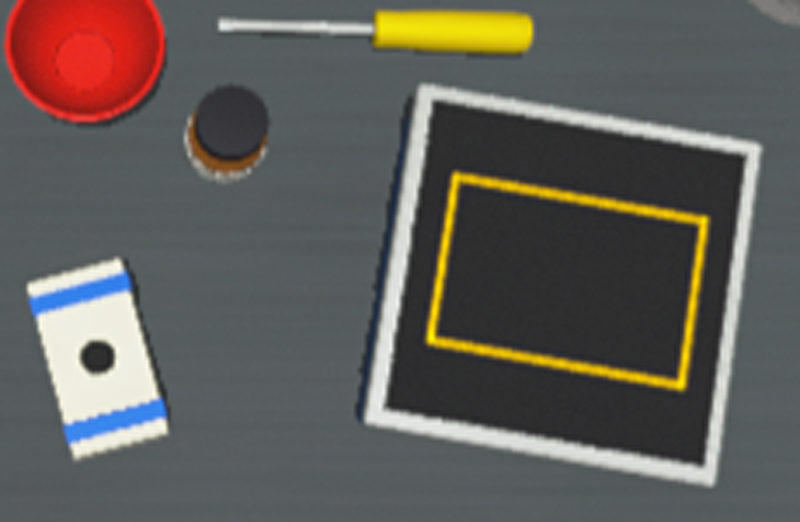

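The first crop shows the face corners at (52,68), (707,190), (665,563) and (45,440), the button top at (508,372), the red mark at (208,400), and the pointer line at about (145,348), which is near click 2. The second crop shows the yellow outline and the mould's top corners clearly. Now I'll fit the poses.

```bash
python3 - <<'E'
from h import *
from scipy.optimize import least_squares
f='top0.png'
C2=lambda u,v,z: px(f,290+(u+.5)/3.478-.5,140+(v+.5)/3.478-.5,z)
for n,L,z in [('mould',[(28,283),(122,258),(168,432),(75,460)],.05),('yellow',[(455,175),(708,218),(684,388),(430,343)],.07),('plate',[(420,85),(760,145),(713,485),(363,422)],.068),('hole',[(97,356)],.05)]:
    P=np.array([C2(*p,z) for p in L]);print(n,P.mean(0))
    if len(P)>1:
        e=np.roll(P,-1,0)-P;print(np.linalg.norm(e,axis=1).round(4),np.degrees(np.arctan2(e[:,1],e[:,0])).round(1))
c,s=.899,.438
A=np.radians(26);R0=np.array([[np.cos(A),0,-np.sin(A)],[0,1,0],[np.sin(A),0,np.cos(A)]])
def X(p,q):
    x,y,w=p;Rz=cv2.Rodrigues(np.array([0,0,w]))[0]
    return np.array([x,y,0])+Rz@(np.array([0,0,.105])+R0@np.array(q))
pts=[((52,68),(.08,.13,0)),((707,190),(.08,-.13,0)),((665,563),(-.08,-.13,0)),((45,440),(-.08,.13,0))]
im=lambda u:np.array([95+(u[0]+.5)/5-.5,165+(u[1]+.5)/5-.5])
r=least_squares(lambda p:np.concatenate([proj(f,X(p,q))-im(u) for u,q in pts]),[.5,.35,0]);p=r.x;print(p,r.fun.round(2))
cr=lambda q:((proj(f,X(p,q))-[95,165]+.5)*5-.5).round(0)
for n,q in [('dialbase',(0,.06,0)),('dialtop',(0,.06,.044)),('btn0',(0,-.065,0)),('btn10',(0,-.065,.01)),('btn20',(0,-.065,.02))]+[('ptr%.1f'%k,(-.02*np.cos(k*.4189),.06+.02*np.sin(k*.4189),.044)) for k in (1,2,3)]:print(n,cr(q),X(p,q).round(4))
E
```

```text
mould [ 0.5580584 -0.0128792  0.05     ]
[0.059  0.1091 0.0582 0.1107] [ -74.9 -165.4  106.7   15. ]
yellow [ 0.60219037 -0.29234159  0.07      ]
[0.1526 0.1034 0.1515 0.1025] [-99.8 169.7  79.9  -9.7]
plate [ 0.60149001 -0.28986076  0.068     ]
[0.207  0.2069 0.208  0.2069] [-100.2  169.7   79.8  -10.6]
hole [ 0.55908448 -0.01218011  0.05      ]
[ 0.57932498  0.28296829 -0.19214564] [-1.1  -1.32  0.94 -0.01  0.58  0.58 -0.42  0.74]
dialbase [218. 292.] [0.5908 0.3419 0.105 ]
dialtop [163. 327.] [0.5718 0.3455 0.1445]
btn0 [528. 352.] [0.5669 0.2192 0.105 ]
btn10 [519. 361.] [0.5626 0.22   0.114 ]
btn20 [510. 369.] [0.5583 0.2208 0.123 ]
ptr1.0 [141. 367.] [0.5573 0.3567 0.1365]
ptr2.0 [124. 352.] [0.5629 0.3624 0.1387]
ptr3.0 [114. 332.] [0.57   0.3653 0.1418]
```

```bash
cat >> h.py <<'E'
from scipy.spatial.transform import Rotation as Ro
def down(deg):  # tool z down, tool x at yaw deg
    a=np.radians(deg);x=np.array([np.cos(a),np.sin(a),0]);z=np.array([0,0,-1.]);return np.c_[x,np.cross(z,x),z]
def delta(p,R):
    o=bot.observe();T=np.array(o['tool_rot']);t=T.T@(np.array(p)-o['ee_pos']);v=Ro.from_matrix(T.T@R).as_rotvec()
    print('D',*t.round(4),*v.round(4),'| n',round(max(np.linalg.norm(t)/.0417,np.linalg.norm(v)/.125),1))
E
python3 -c "
from h import *
delta([.5585,-.0125,.25],down(15.3))"
```

```text
D 0.5414 -0.4869 0.0539 -0.0011 -0.0001 -0.0402 | n 17.5
```

Emit:
{"op": "shift_gripper", "data": {
  "offsets": {"increments": [[0.28, -0.244, 0.02, 0, 0, -0.04, 0.085], [0.28, -0.244, 0.02, 0, 0, -0.04, 0.085], [0.28, -0.244, 0.02, 0, 0, -0.04, 0.085], [0.28, -0.244, 0.02, 0, 0, -0.04, 0.085], [0.28, -0.244, 0.02, 0, 0, -0.04, 0.085], [0.54, -0.487, 0.054, 0, 0, -0.04, 0.085], [0.54, -0.487, 0.054, 0, 0, -0.04, 0.085], [0.54, -0.487, 0.054, 0, 0, -0.04, 0.085], [0.54, -0.487, 0.054, 0, 0, -0.04, 0.085], [0.54, -0.487, 0.054, 0, 0, -0.04, 0.085]]}
}}

```text
clock: 0.93
ee_pos: [0.381, -0.2677, 0.2754]
tool_rot: [[0.965, 0.263, -0.0], [0.263, -0.965, 0.0], [-0.0, -0.0, -1.0]]
force: [1.4, -1.2, -0.7]
grip_width: 0.0845
grasp_force: 0.0
```

```bash
python3 -c "
from h import *
delta([.5585,-.0125,.25],down(15.3))"
```

```text
D 0.2384 -0.1994 0.0254 -0.0001 0.0 -0.0005 | n 7.5
```

Emit:
{"op": "shift_gripper", "data": {
  "offsets": {"increments": [[0.238, -0.199, 0.025, 0, 0, 0, 0.085], [0.238, -0.199, 0.025, 0, 0, 0, 0.085], [0.238, -0.199, 0.025, 0, 0, 0, 0.085], [0.238, -0.199, 0.025, 0, 0, 0, 0.085], [0.238, -0.199, 0.025, 0, 0, 0, 0.085], [0.238, -0.199, 0.025, 0, 0, 0, 0.085], [0.238, -0.199, 0.025, 0, 0, 0, 0.085], [0.238, -0.199, 0.025, 0, 0, 0, 0.085], [0.238, -0.199, 0.025, 0, 0, 0, 0.085], [0.238, -0.199, 0.025, 0, 0, 0, 0.085]]}
}}

```text
clock: 1.77
ee_pos: [0.5576, -0.0139, 0.25]
tool_rot: [[0.964, 0.266, -0.001], [0.266, -0.964, 0.0], [-0.001, -0.0, -1.0]]
force: [-0.8, 1.0, -0.2]
grip_width: 0.0848
grasp_force: 0.0
```

```bash
python3 -c "
from h import *
delta([.5585,-.0125,.25],down(15.3))
snap('wrist','w1.png')
P=np.load('pics/w1.png.npz')['P'];print(P.round(3))
for q in [(.5585,-.0125,.05)]:print(proj('w1.png',q))"
```

```text
D 0.0012 -0.0012 0.0 -0.0003 0.0009 0.0019 | n 0.0
[[ 0.267  0.92   0.287  0.632]
 [-0.964  0.255  0.08   0.006]
 [ 0.    -0.298  0.955  0.319]
 [ 0.     0.     0.     1.   ]]
[324.3879848  219.00065762]
```

View pics/w1.png

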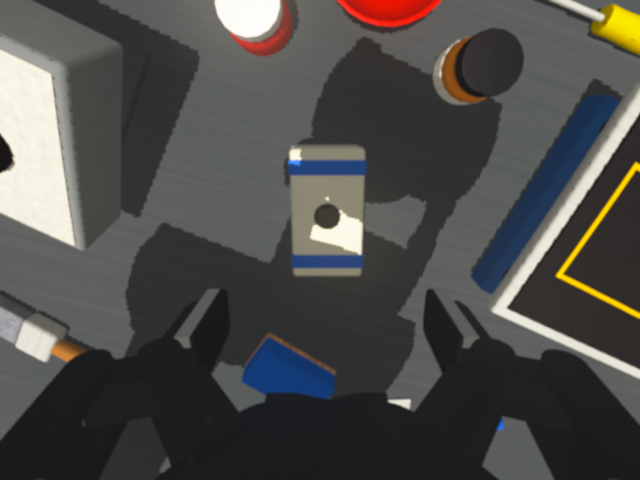

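The hole appears at (327,216) against a predicted (324,219), so they agree within 2 mm. The mould is aligned with the fingers. Descending to grip.

Emit:
{"op": "shift_gripper", "data": {
  "offsets": {"increments": [[0.002, 0, 0.04, 0, 0, 0, 0.085], [0.002, 0, 0.08, 0, 0, 0, 0.085], [0.002, 0, 0.12, 0, 0, 0, 0.085], [0.002, 0, 0.15, 0, 0, 0, 0.085], [0.002, 0, 0.166, 0, 0, 0, 0.085], [0.002, 0, 0.166, 0, 0, 0, 0.085], [0.002, 0, 0.166, 0, 0, 0, 0.04], [0.002, 0, 0.166, 0, 0, 0, 0.04], [0.002, 0, 0.166, 0, 0, 0, 0.04], [0.002, 0, 0.166, 0, 0, 0, 0.04]]}
}}

```text
clock: 2.65
ee_pos: [0.56, -0.0148, 0.0864]
tool_rot: [[0.965, 0.263, 0.002], [0.263, -0.965, -0.001], [0.002, 0.001, -1.0]]
force: [-2.9, -3.9, 10.0]
grip_width: 0.0592
grasp_force: 67.2
```

Emit:
{"op": "shift_gripper", "data": {
  "offsets": {"increments": [[0, 0, 0, 0, 0, 0, 0.04], [0, 0, 0, 0, 0, 0, 0.04], [0, 0, 0, 0, 0, 0, 0.04], [0, 0, 0, 0, 0, 0, 0.04]]}
}}

```text
clock: 2.98
ee_pos: [0.56, -0.0148, 0.0863]
tool_rot: [[0.965, 0.264, 0.002], [0.264, -0.965, -0.001], [0.002, 0.001, -1.0]]
force: [-2.0, -4.4, 9.9]
grip_width: 0.0593
grasp_force: 67.1
```

Emit:
{"op": "shift_gripper", "data": {
  "offsets": {"increments": [[0, 0, -0.02, 0, 0, 0, 0.04], [0, 0, -0.06, 0, 0, 0, 0.04], [0, 0, -0.1, 0, 0, 0, 0.04], [0, 0, -0.134, 0, 0, 0, 0.04], [0, 0, -0.134, 0, 0, 0, 0.04], [0, 0, -0.134, 0, 0, 0, 0.04]]}
}}

```text
clock: 3.48
ee_pos: [0.5602, -0.0145, 0.221]
tool_rot: [[0.965, 0.264, 0.005], [0.264, -0.965, -0.001], [0.005, 0.002, -1.0]]
force: [0.2, -0.0, -6.9]
grip_width: 0.0595
grasp_force: 68.8
```

```bash
python3 -c "
from h import *
delta([.602,-.2915,.22],down(-10))"
```

```text
D -0.0327 0.2782 0.0014 0.0009 -0.0049 0.4414 | n 6.7
```

Emit:
{"op": "shift_gripper", "data": {
  "offsets": {"increments": [[-0.004, 0.04, 0, 0, 0, 0.07, 0.04], [-0.008, 0.08, 0, 0, 0, 0.14, 0.04], [-0.012, 0.12, 0, 0, 0, 0.21, 0.04], [-0.016, 0.16, 0, 0, 0, 0.28, 0.04], [-0.024, 0.2, 0, 0, 0, 0.36, 0.04], [-0.029, 0.24, 0, 0, 0, 0.44, 0.04], [-0.033, 0.265, 0, 0, 0, 0.441, 0.04], [-0.033, 0.278, 0, 0, -0.004, 0.441, 0.04], [-0.033, 0.278, 0, 0, -0.004, 0.441, 0.04], [-0.033, 0.278, 0, 0, -0.004, 0.441, 0.04]]}
}}

```text
clock: 4.32
ee_pos: [0.6001, -0.2915, 0.2166]
tool_rot: [[0.985, -0.175, -0.006], [-0.175, -0.985, 0.001], [-0.006, -0.0, -1.0]]
force: [0.3, 0.5, -6.6]
grip_width: 0.0591
grasp_force: 68.9
```

```bash
python3 -c "
from h import *
delta([.602,-.2915,.158],down(-10))
snap('top','t2.png');snap('wrist','w2.png')"
```

```text
D 0.0022 -0.0003 0.0586 -0.0002 0.0064 -0.0009 | n 1.4
```

View pics/w2.png

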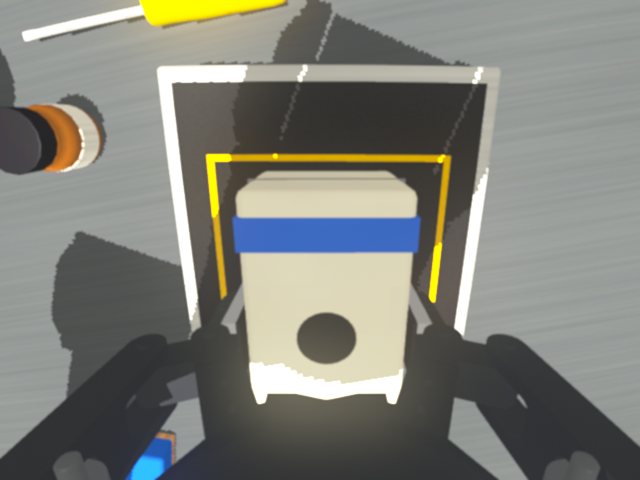

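The mould is held centred over the yellow outline (outline columns 212–448, mould centre column 327). Lowering it.

Emit:
{"op": "shift_gripper", "data": {
  "offsets": {"increments": [[0.002, 0, 0.02, 0, 0.006, 0, 0.04], [0.002, 0, 0.04, 0, 0.006, 0, 0.04], [0.002, 0, 0.053, 0, 0.006, 0, 0.04], [0.002, 0, 0.056, 0, 0.006, 0, 0.04], [0.002, 0, 0.056, 0, 0.006, 0, 0.04], [0.002, 0, 0.056, 0, 0.006, 0, 0.04]]}
}}

```text
clock: 4.92
ee_pos: [0.6029, -0.2911, 0.1631]
tool_rot: [[0.985, -0.173, 0.002], [-0.173, -0.985, -0.001], [0.002, 0.001, -1.0]]
force: [-0.1, -0.5, -5.5]
grip_width: 0.0593
grasp_force: 68.7
```

Emit:
{"op": "shift_gripper", "data": {
  "offsets": {"increments": [[0, 0, 0.001, 0, 0, 0, 0.04], [0, 0, 0.002, 0, 0, 0, 0.04], [0, 0, 0.003, 0, 0, 0, 0.04], [0, 0, 0.003, 0, 0, 0, 0.04]]}
}}

```text
clock: 5.25
ee_pos: [0.6027, -0.2916, 0.1598]
tool_rot: [[0.985, -0.173, 0.002], [-0.173, -0.985, -0.001], [0.002, 0.001, -1.0]]
force: [-0.5, -0.2, -6.2]
grip_width: 0.0588
grasp_force: 68.7
```

Emit:
{"op": "shift_gripper", "data": {
  "offsets": {"increments": [[0, 0, 0.001, 0, 0, 0, 0.04], [0, 0, 0.002, 0, 0, 0, 0.04], [0, 0, 0.003, 0, 0, 0, 0.04], [0, 0, 0.003, 0, 0, 0, 0.04]]}
}}

```text
clock: 5.58
ee_pos: [0.6027, -0.2916, 0.1565]
tool_rot: [[0.985, -0.173, 0.002], [-0.173, -0.985, -0.001], [0.002, 0.001, -1.0]]
force: [0.3, -0.6, -5.9]
grip_width: 0.0594
grasp_force: 69.0
```

Emit:
{"op": "shift_gripper", "data": {
  "offsets": {"increments": [[0, 0, 0.001, 0, 0, 0, 0.04], [0, 0, 0.002, 0, 0, 0, 0.04], [0, 0, 0.002, 0, 0, 0, 0.04]]}
}}

```text
clock: 5.83
ee_pos: [0.6027, -0.2916, 0.1563]
tool_rot: [[0.985, -0.173, 0.003], [-0.173, -0.985, -0.002], [0.003, 0.001, -1.0]]
force: [-8.6, 4.9, 21.5]
grip_width: 0.0594
grasp_force: 71.9
```

Contact with the plate, so I release and rise.

Emit:
{"op": "shift_gripper", "data": {
  "offsets": {"increments": [[0, 0, -0.001, 0, 0, 0, 0.04], [0, 0, -0.001, 0, 0, 0, 0.085], [0, 0, -0.001, 0, 0, 0, 0.085], [0, 0, -0.001, 0, 0, 0, 0.085], [0, 0, -0.001, 0, 0, 0, 0.085], [0, 0, -0.001, 0, 0, 0, 0.085], [0, 0, -0.02, 0, 0, 0, 0.085], [0, 0, -0.06, 0, 0, 0, 0.085], [0, 0, -0.1, 0, 0, 0, 0.085], [0, 0, -0.14, 0, 0, 0, 0.085]]}
}}

```text
clock: 6.67
ee_pos: [0.6021, -0.2912, 0.2959]
tool_rot: [[0.985, -0.173, 0.001], [-0.173, -0.985, -0.001], [0.001, 0.001, -1.0]]
force: [1.2, -0.8, -0.1]
grip_width: 0.085
grasp_force: 0.0
```

```bash
python3 - <<'E'
from h import *
snap('wrist','w3.png')
# dial frame from console fit; tool pointing along -face normal
x,y,w=.57932,.28297,-.19215
A=np.radians(26);Rz=Ro.from_euler('z',w).as_matrix()
R0=np.array([[np.cos(A),0,-np.sin(A)],[0,1,0],[np.sin(A),0,np.cos(A)]]);F=Rz@R0
print('proj',proj('w3.png',[.6027,-.2916,.12]))
T=np.c_[F[:,0],-F[:,1],-F[:,2]]
p=np.array([x,y,.105])+Rz@np.zeros(3)+F@np.array([-.02,0,.30])
print(p);delta(p,T)
E
```

```text
proj [326.32201195 228.82201656]
[0.43258395 0.31151754 0.36587079]
D -0.273 -0.5648 -0.0668 0.0003 0.4419 0.0187 | n 15.1
```

View pics/w3.png

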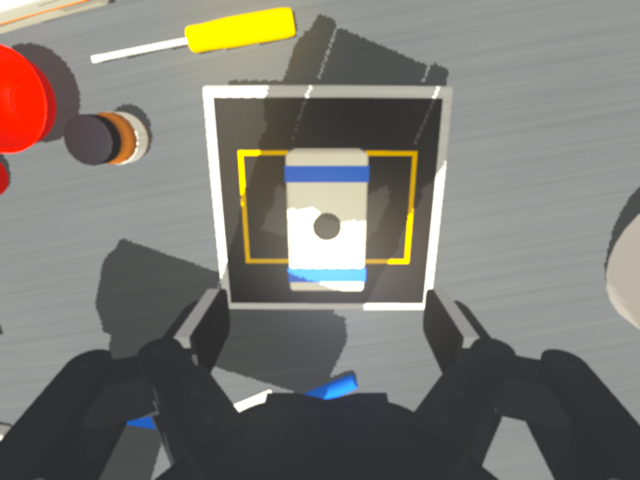

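The mould sits centred in the outline: hole at (327,226) against a predicted (326,229). Now to the dial, with the half-turned tool so that joint 6 has room for six clicks.

```bash
cat >> h.py <<'E'
CX=np.array([.57932,.28297,-.19215])
def face(): 
    A=np.radians(26);return Ro.from_euler('z',CX[2]).as_matrix()@np.array([[np.cos(A),0,-np.sin(A)],[0,1,0],[np.sin(A),0,np.cos(A)]])
def fp(q): return np.array([CX[0],CX[1],.105])+face()@np.array(q)
def toolR(th): # half-turned tool gripping dial at angle th
    F=face();return np.c_[-F[:,0],F[:,1],-F[:,2]]@Ro.from_euler('z',th).as_matrix()
E
python3 - <<'E'
from h import *
print(proj('w3.png',[.6022,-.2920,.07]))
delta(fp((0,.06,.24)),toolR(.6))
print(bot.observe()['joint_pos'])
E
```

```text
[326.76723404 212.86464372]
D -0.2282 -0.6242 -0.0213 -0.5564 0.1725 -2.4703 | n 20.3
[-5.39619665e-01  5.54978607e-01  1.22801404e+00 -4.66863448e-05
  1.34592241e+00  1.20529588e+00]
```

Emit:
{"op": "shift_gripper", "data": {
  "offsets": {"increments": [[-0.012, -0.031, -0.01, -0.028, 0.009, -0.123, 0.085], [-0.023, -0.062, -0.015, -0.056, 0.017, -0.246, 0.085], [-0.034, -0.093, -0.02, -0.083, 0.026, -0.369, 0.085], [-0.046, -0.125, -0.02, -0.111, 0.034, -0.492, 0.085], [-0.057, -0.156, -0.02, -0.139, 0.043, -0.615, 0.085], [-0.068, -0.187, -0.02, -0.167, 0.052, -0.738, 0.085], [-0.08, -0.218, -0.02, -0.195, 0.06, -0.861, 0.085], [-0.091, -0.25, -0.02, -0.223, 0.069, -0.984, 0.085], [-0.103, -0.281, -0.02, -0.25, 0.078, -1.11, 0.085], [-0.114, -0.312, -0.02, -0.278, 0.086, -1.235, 0.085]]}
}}

```text
clock: 7.55
ee_pos: [0.5436, 0.0372, 0.3141]
tool_rot: [[0.5, 0.847, 0.183], [0.862, -0.466, -0.198], [-0.083, 0.256, -0.963]]
force: [0.6, 0.7, -0.8]
grip_width: 0.0847
grasp_force: 0.0
```

```bash
python3 -c "
from h import *
delta(fp((0,.06,.24)),toolR(.6));print(bot.observe()['joint_pos'])"
```

```text
D 0.2514 -0.1972 -0.0809 -0.2896 0.0801 -1.2478 | n 10.3
[ 0.05955719  0.32312217  1.6382968  -0.24740383  1.01882728  0.68714751]
```

Emit:
{"op": "shift_gripper", "data": {
  "offsets": {"increments": [[0.025, -0.02, -0.01, -0.029, 0.008, -0.124, 0.085], [0.05, -0.04, -0.02, -0.058, 0.016, -0.248, 0.085], [0.075, -0.06, -0.03, -0.087, 0.024, -0.372, 0.085], [0.1, -0.08, -0.04, -0.116, 0.032, -0.496, 0.085], [0.125, -0.1, -0.05, -0.145, 0.04, -0.62, 0.085], [0.15, -0.12, -0.06, -0.174, 0.048, -0.744, 0.085], [0.175, -0.14, -0.07, -0.203, 0.056, -0.868, 0.085], [0.2, -0.16, -0.08, -0.232, 0.064, -0.992, 0.085], [0.225, -0.18, -0.08, -0.261, 0.072, -1.116, 0.085], [0.251, -0.197, -0.081, -0.29, 0.08, -1.248, 0.085]]}
}}

```text
clock: 8.38
ee_pos: [0.4891, 0.3622, 0.3214]
tool_rot: [[-0.598, 0.678, 0.427], [0.718, 0.69, -0.09], [-0.356, 0.253, -0.9]]
force: [1.5, -0.1, -0.5]
grip_width: 0.0848
grasp_force: 0.0
```

Emit:
{"op": "shift_gripper", "data": {
  "offsets": {"increments": [[0, 0, 0, 0, 0, 0, 0.085], [0, 0, 0, 0, 0, 0, 0.085]]}
}}

```text
clock: 8.55
ee_pos: [0.4895, 0.3615, 0.3207]
tool_rot: [[-0.595, 0.682, 0.426], [0.721, 0.686, -0.091], [-0.355, 0.253, -0.9]]
force: [0.3, 0.0, -0.5]
grip_width: 0.0848
grasp_force: 0.0
```

```bash
python3 - <<'E'
from h import *
delta(fp((0,.06,.24)),toolR(.6));print(bot.observe()['joint_pos'])
snap('wrist','w4.png')
f='w4.png'
for n,q in [('base',(0,.06,.0)),('disc',(0,.06,.014)),('top',(0,.06,.044)),('btn15',(0,-.065,.015)),('c1',(-.08,.13,0)),('c2',(-.08,-.13,0)),('c3',(.08,.13,0))]+[('ptr%d'%k,(-.02*np.cos(k*.4189),.06+.02*np.sin(k*.4189),.044)) for k in (1,2,3)]: print(n,proj(f,fp(q)).round(0))
E
```

```text
D 0.0016 -0.001 -0.0009 -0.0087 0.0022 -0.0366 | n 0.3
[ 0.68495064  0.38405036  1.56886231 -0.43399038  0.94221239  0.15914281]
base [327. 206.]
disc [327. 210.]
top [326. 219.]
btn15 [222. 285.]
c1 [337.  85.]
c2 [126. 253.]
c3 [435. 230.]
ptr1 [321. 195.]
ptr2 [331. 195.]
ptr3 [341. 199.]
```

View pics/w4.png

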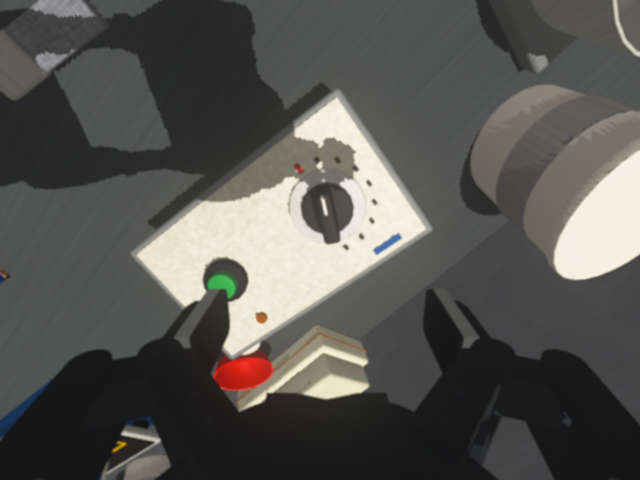

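The pointer line runs from about (322,193) to (327,215). That matches the click-1 prediction of (321,195), so the dial is one click up. The button is at (221,286), also as predicted.

```bash
python3 -c "
from h import *
delta(fp((0,.06,.093)),toolR(.419))"
```

```text
D 0.0029 0.0008 0.1462 -0.0096 0.0018 -0.2198 | n 3.5
```

Emit:
{"op": "shift_gripper", "data": {
  "offsets": {"increments": [[0.001, 0, 0.03, -0.004, 0.001, -0.11, 0.05], [0.002, 0, 0.06, -0.009, 0.002, -0.219, 0.05], [0.003, 0.001, 0.09, -0.009, 0.002, -0.219, 0.05], [0.003, 0.001, 0.1, -0.009, 0.002, -0.219, 0.05], [0.003, 0.001, 0.1, -0.009, 0.002, -0.219, 0.05], [0.003, 0.001, 0.1, -0.009, 0.002, -0.219, 0.05]]}
}}

```text
clock: 9.1
ee_pos: [0.5317, 0.3534, 0.2311]
tool_rot: [[-0.727, 0.536, 0.43], [0.558, 0.825, -0.085], [-0.4, 0.179, -0.899]]
force: [0.4, 1.0, 1.0]
grip_width: 0.0498
grasp_force: 0.0
```

```bash
python3 -c "
from h import *
delta(fp((0,.06,.093)),toolR(.419))"
```

```text
D 0.0011 -0.0004 0.0467 -0.0009 0.0003 -0.0028 | n 1.1
```

Emit:
{"op": "shift_gripper", "data": {
  "offsets": {"increments": [[0.001, 0, 0.02, 0, 0, -0.003, 0.05], [0.001, 0, 0.035, 0, 0, -0.003, 0.05], [0.001, 0, 0.046, 0, 0, -0.003, 0.05], [0.001, 0, 0.046, 0, 0, -0.003, 0.05], [0.001, 0, 0.046, 0, 0, -0.003, 0.05], [0.001, 0, 0.046, 0, 0, -0.003, 0], [0.001, 0, 0.046, 0, 0, -0.003, 0], [0.001, 0, 0.046, 0, 0, -0.003, 0], [0.001, 0, 0.046, 0, 0, -0.003, 0], [0.001, 0, 0.046, 0, 0, -0.003, 0]]}
}}

```text
clock: 9.93
ee_pos: [0.55, 0.3503, 0.1895]
tool_rot: [[-0.729, 0.532, 0.43], [0.554, 0.828, -0.085], [-0.401, 0.177, -0.899]]
force: [-7.9, -5.0, 11.5]
grip_width: 0.0129
grasp_force: 59.0
```

```bash
python3 -c "
from h import *
delta(fp((0,.06,.093)),toolR(.419));print(bot.observe()['moment'])"
```

```text
D -0.0005 -0.0003 0.0012 -0.0008 0.0003 0.0023 | n 0.0
[-0.85483177  0.66173749 -0.43423694]
```

Gripped. Turning anticlockwise to the stop.

Emit:
{"op": "shift_gripper", "data": {
  "offsets": {"increments": [[0, 0, 0, 0, 0, -0.1, 0], [0, 0, 0, 0, 0, -0.2, 0], [0, 0, 0, 0, 0, -0.3, 0], [0, 0, 0, 0, 0, -0.4, 0], [0, 0, 0, 0, 0, -0.45, 0], [0, 0, 0, 0, 0, -0.45, 0], [0, 0, 0, 0, 0, -0.45, 0], [0, 0, 0, 0, 0, -0.45, 0]]}
}}

```text
clock: 10.6
ee_pos: [0.5499, 0.3501, 0.1895]
tool_rot: [[-0.888, 0.163, 0.43], [0.14, 0.986, -0.085], [-0.438, -0.015, -0.899]]
force: [-8.8, -4.5, 11.3]
grip_width: 0.013
grasp_force: 64.3
```

```bash
python3 -c "
from h import *
delta(fp((0,.06,.093)),toolR(0));print(bot.observe()['moment'],bot.observe()['joint_pos'][5])"
```

```text
D -0.0004 -0.0003 0.0012 -0.001 -0.0005 0.032 | n 0.3
[-0.32020619  0.68817787 -1.66420783] -0.43129359852960175
```

The moment about the tool axis is about 1.3 N m, so the dial is against its stop. Now up six clicks (+2.545 rad).

Emit:
{"op": "shift_gripper", "data": {
  "offsets": {"increments": [[0, 0, 0, 0, 0, 0.12, 0], [0, 0, 0, 0, 0, 0.24, 0], [0, 0, 0, 0, 0, 0.36, 0], [0, 0, 0, 0, 0, 0.48, 0], [0, 0, 0, 0, 0, 0.6, 0], [0, 0, 0, 0, 0, 0.72, 0], [0, 0, 0, 0, 0, 0.84, 0], [0, 0, 0, 0, 0, 0.96, 0], [0, 0, 0, 0, 0, 1.08, 0], [0, 0, 0, 0, 0, 1.2, 0]]}
}}

```text
clock: 11.43
ee_pos: [0.5502, 0.3503, 0.1896]
tool_rot: [[-0.166, 0.887, 0.43], [0.971, 0.222, -0.084], [-0.171, 0.404, -0.899]]
force: [-5.3, -4.8, 9.5]
grip_width: 0.0128
grasp_force: 58.6
```

Emit:
{"op": "shift_gripper", "data": {
  "offsets": {"increments": [[0, 0, 0, 0, 0, 0.12, 0], [0, 0, 0, 0, 0, 0.24, 0], [0, 0, 0, 0, 0, 0.36, 0], [0, 0, 0, 0, 0, 0.48, 0], [0, 0, 0, 0, 0, 0.6, 0], [0, 0, 0, 0, 0, 0.72, 0], [0, 0, 0, 0, 0, 0.84, 0], [0, 0, 0, 0, 0, 0.96, 0], [0, 0, 0, 0, 0, 1.08, 0], [0, 0, 0, 0, 0, 1.2, 0]]}
}}

```text
clock: 12.27
ee_pos: [0.5505, 0.35, 0.1897]
tool_rot: [[0.767, 0.476, 0.431], [0.559, -0.825, -0.085], [0.315, 0.306, -0.898]]
force: [-3.1, -8.2, 10.3]
grip_width: 0.0128
grasp_force: 58.8
```

```bash
python3 -c "
from h import *
delta(fp((0,.06,.093)),toolR(2.513));print(bot.observe()['moment'],bot.observe()['joint_pos'][5])"
```

```text
D -0.0004 0.0001 0.0012 0.0013 0.0001 0.1404 | n 1.1
[-1.51397053 -0.04821274 -0.70431008] 1.9738484404878809
```

Emit:
{"op": "shift_gripper", "data": {
  "offsets": {"increments": [[0, 0, 0, 0, 0, 0.1, 0], [0, 0, 0, 0, 0, 0.14, 0], [0, 0, 0, 0, 0, 0.14, 0], [0, 0, 0, 0, 0, 0.14, 0], [0, 0, 0, 0, 0, 0.14, 0]]}
}}

```text
clock: 12.68
ee_pos: [0.5505, 0.35, 0.1897]
tool_rot: [[0.824, 0.369, 0.431], [0.444, -0.892, -0.085], [0.353, 0.261, -0.898]]
force: [-3.4, -7.6, 11.9]
grip_width: 0.0129
grasp_force: 59.1
```

```bash
python3 -c "
from h import *
delta(fp((0,.06,.093)),toolR(2.513));print(bot.observe()['moment'])"
```

```text
D -0.0004 0.0001 0.0012 0.0013 0.0 0.0062 | n 0.1
[-1.49073933 -0.01811575 -0.7584781 ]
```

Emit:
{"op": "shift_gripper", "data": {
  "offsets": {"increments": [[0, 0, 0, 0, 0, 0, 0.05], [0, 0, 0, 0, 0, 0, 0.05], [0, 0, 0, 0, 0, 0, 0.05], [0, 0, 0, 0, 0, 0, 0.05], [0, 0, -0.03, 0, 0, 0, 0.05], [0, 0, -0.07, 0, 0, 0, 0.05], [0, 0, -0.11, 0, 0, 0, 0.05], [0, 0, -0.14, 0, 0, 0, 0.05], [0, 0, -0.14, 0, 0, 0, 0.05], [0, 0, -0.14, 0, 0, 0, 0.05]]}
}}

```text
clock: 13.52
ee_pos: [0.4901, 0.363, 0.3164]
tool_rot: [[0.822, 0.37, 0.433], [0.444, -0.892, -0.081], [0.356, 0.259, -0.898]]
force: [-0.1, 0.5, -0.5]
grip_width: 0.05
grasp_force: 0.0
```

```bash
python3 - <<'E'
from h import *
snap('top','t5.png');snap('wrist','w5.png')
f='w5.png'
for n,q in [('top',(0,.06,.044)),('btn15',(0,-.065,.015))]+[('ptr%d'%k,(-.02*np.cos(k*.4189),.06+.02*np.sin(k*.4189),.044)) for k in (5,6,7)]: print(n,proj(f,fp(q)).round(0))
i=cv2.imread('pics/w5.png');q=proj(f,fp((0,.06,.044))).astype(int)
x,y=max(q[0]-200,0),max(q[1]-110,0);print(x,y)
cv2.imwrite('pics/c5.png',cv2.resize(i[y:y+280,x:x+400],(800,560),interpolation=cv2.INTER_CUBIC))
E
```

```text
top [327. 225.]
btn15 [433. 291.]
ptr5 [317. 202.]
ptr6 [328. 200.]
ptr7 [338. 202.]
127 114
```

View pics/c5.png

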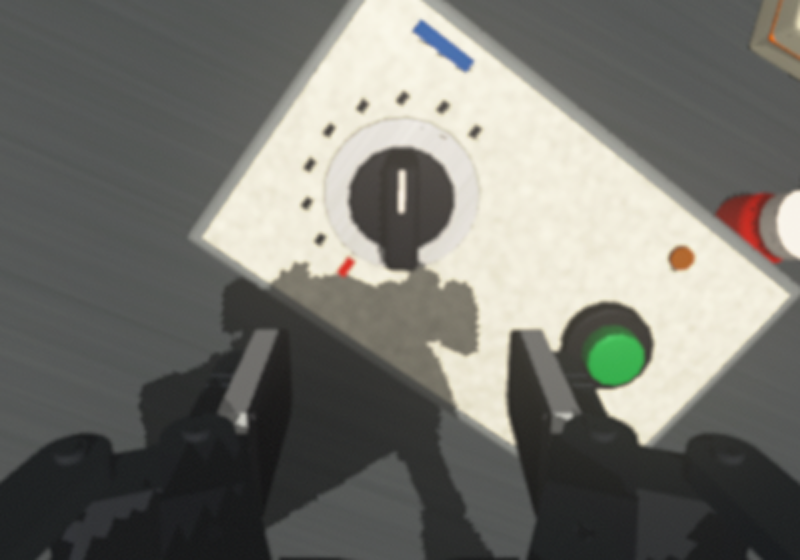

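The pointer points at the sixth mark, (403,97), counting from the red one. The button centre at crop (614,358) is full-image (434,293), against a predicted (433,291). Now the button.

```bash
python3 -c "
from h import *
delta(fp((0,-.065,.125)),toolR(2.513))"
```

```text
D -0.074 0.1016 0.1077 0.0001 0.0009 0.0067 | n 4.0
```

Emit:
{"op": "shift_gripper", "data": {
  "offsets": {"increments": [[-0.025, 0.033, 0, 0, 0, 0.006, 0], [-0.05, 0.066, 0, 0, 0, 0.006, 0], [-0.074, 0.101, 0, 0, 0, 0.006, 0], [-0.074, 0.101, 0.03, 0, 0, 0.006, 0], [-0.074, 0.101, 0.065, 0, 0, 0.006, 0], [-0.074, 0.101, 0.095, 0, 0, 0.006, 0], [-0.074, 0.101, 0.107, 0, 0, 0.006, 0], [-0.074, 0.101, 0.107, 0, 0, 0.006, 0], [-0.074, 0.101, 0.107, 0, 0, 0.006, 0]]}
}}

```text
clock: 14.37
ee_pos: [0.5125, 0.2302, 0.2179]
tool_rot: [[0.827, 0.365, 0.428], [0.439, -0.895, -0.085], [0.352, 0.258, -0.9]]
force: [-0.6, 0.4, 0.8]
grip_width: -0.0
grasp_force: 0.0
```

```bash
python3 -c "
from h import *
delta(fp((0,-.065,.095)),toolR(2.513))
snap('wrist','w6.png')"
```

```text
D 0.0001 0.0006 0.0308 0.0002 0.0025 0.0006 | n 0.7
```

View pics/w6.png

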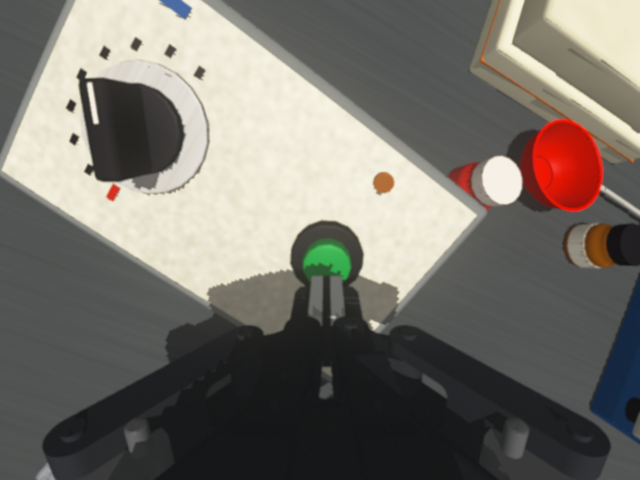

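The closed fingertips (327,280) are in line with the green button (327,262). Advancing until contact.

Emit:
{"op": "shift_gripper", "data": {
  "offsets": {"increments": [[0, 0, 0.015, 0, 0.002, 0, 0], [0, 0, 0.025, 0, 0.002, 0, 0], [0, 0, 0.029, 0, 0.002, 0, 0], [0, 0, 0.029, 0, 0.002, 0, 0], [0, 0, 0.029, 0, 0.002, 0, 0]]}
}}

```text
clock: 14.83
ee_pos: [0.5251, 0.2281, 0.1929]
tool_rot: [[0.825, 0.365, 0.432], [0.439, -0.895, -0.083], [0.356, 0.258, -0.898]]
force: [0.1, -0.1, -0.2]
grip_width: 0.0001
grasp_force: 0.0
```

Emit:
{"op": "shift_gripper", "data": {
  "offsets": {"increments": [[0, 0, 0.001, 0, 0, 0, 0], [0, 0, 0.002, 0, 0, 0, 0], [0, 0, 0.003, 0, 0, 0, 0], [0, 0, 0.003, 0, 0, 0, 0], [0, 0, 0.003, 0, 0, 0, 0]]}
}}

```text
clock: 15.25
ee_pos: [0.5266, 0.2279, 0.19]
tool_rot: [[0.825, 0.365, 0.432], [0.439, -0.895, -0.083], [0.357, 0.258, -0.898]]
force: [0.5, 0.6, 2.6]
grip_width: -0.0001
grasp_force: 0.8
```

Emit:
{"op": "shift_gripper", "data": {
  "offsets": {"increments": [[0, 0, 0.001, 0, 0, 0, 0], [0, 0, 0.002, 0, 0, 0, 0], [0, 0, 0.003, 0, 0, 0, 0], [0, 0, 0.003, 0, 0, 0, 0], [0, 0, 0.003, 0, 0, 0, 0]]}
}}

```text
clock: 15.67
ee_pos: [0.528, 0.2276, 0.1871]
tool_rot: [[0.825, 0.365, 0.432], [0.439, -0.895, -0.083], [0.357, 0.258, -0.898]]
force: [0.4, -0.2, 4.5]
grip_width: 0.0002
grasp_force: 1.7
```

Emit:
{"op": "shift_gripper", "data": {
  "offsets": {"increments": [[0, 0, 0.001, 0, 0, 0, 0], [0, 0, 0.002, 0, 0, 0, 0], [0, 0, 0.003, 0, 0, 0, 0], [0, 0, 0.003, 0, 0, 0, 0], [0, 0, 0.003, 0, 0, 0, 0]]}
}}

```text
clock: 16.08
ee_pos: [0.5291, 0.2274, 0.1849]
tool_rot: [[0.825, 0.365, 0.433], [0.439, -0.895, -0.083], [0.357, 0.258, -0.898]]
force: [-7.1, 1.0, 15.3]
grip_width: -0.0
grasp_force: 8.7
```

Emit:
{"op": "shift_gripper", "data": {
  "offsets": {"increments": [[0, 0, 0.001, 0, 0, 0, 0], [0, 0, 0.0015, 0, 0, 0, 0], [0, 0, 0.0015, 0, 0, 0, 0]]}
}}

```text
clock: 16.33
ee_pos: [0.5293, 0.2274, 0.1844]
tool_rot: [[0.824, 0.365, 0.433], [0.439, -0.895, -0.082], [0.358, 0.258, -0.897]]
force: [-21.5, 1.9, 39.2]
grip_width: -0.0005
grasp_force: 22.5
```

The button is bottomed. Releasing, retreating, then a final check.

Emit:
{"op": "shift_gripper", "data": {
  "offsets": {"increments": [[0, 0, -0.01, 0, 0, 0, 0], [0, 0, -0.04, 0, 0, 0, 0], [0, 0, -0.08, 0, 0, 0, 0], [0, 0, -0.12, 0, 0, 0, 0], [0, 0, -0.15, 0, 0, 0, 0], [0, 0, -0.15, 0, 0, 0, 0], [0, 0, -0.15, 0, 0, 0, 0], [0, 0, -0.15, 0, 0, 0, 0], [0, 0, -0.15, 0, 0, 0, 0]]}
}}

```text
clock: 17.08
ee_pos: [0.4649, 0.2392, 0.3164]
tool_rot: [[0.826, 0.365, 0.43], [0.439, -0.895, -0.084], [0.354, 0.258, -0.899]]
force: [-0.4, -0.1, 0.3]
grip_width: 0.0003
grasp_force: 0.0
```

```bash
python3 -c "
from h import *
snap('top','t7.png')"
```

```text
(no output)
```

View pics/t7.png

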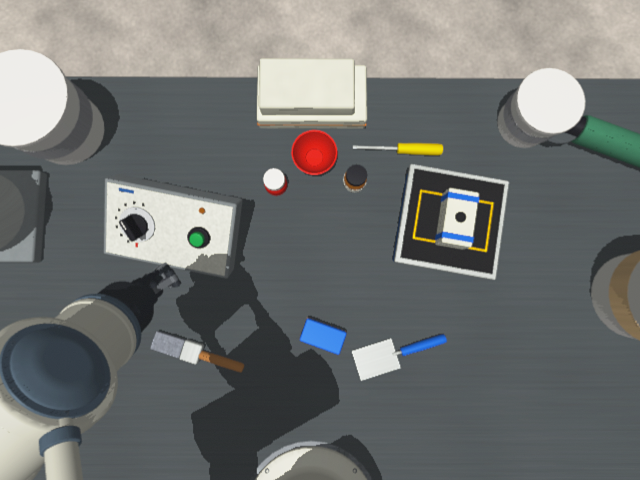

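The mould lies in the middle of the plate (hole at (460,217), shifted outward by its height). The bystanders have not moved, the button is out, and the dial is at six. Handing in.

```bash
python3 -c "
from h import *
print(px('t7.png',460,217,.12)); print(bot.close_job())"
```

```text
[ 0.60091285 -0.29002905  0.12      ]
the job is handed in; nothing more can be done
None
```

The job is handed in at about 17 s: the mould is flat and released within about 3 mm of the plate's middle, the dial went back to its stop and then up to six, the start button was pushed fully in and released, and nothing else was moved; no verdict was returned.

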